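Right a fallen housing in the infeed lane and hold the sprung stop open

ROBOT

A 6-joint arm with a two-finger parallel gripper is mounted at the origin on the work surface. World frame = base frame: x ahead of the robot, y to its left, z up, the work surface at z = 0. Lengths are in mm, angles in rad, forces in N, time in s.
With the tool pointing down it reaches from about 400 to 925 mm from the base axis. Payload 3.4 kg.
Tool frame: the origin (TCP) lies on the centre line of the jaws, within the pads' length; the fingertips stand 22 mm ahead of it and the grasp point (between the pads) lies 3 mm ahead of it; z points along the fingers, y is the line along which they close (so a half turn about z gives the same grasp; the last joint's range is limited). The gripper opens to 85 mm and grips with 20 to 120 N. Pads are 22 mm wide; open, the fingers measure 114 mm over their backs; the gripper's body (76 mm by 85 mm) begins 54 mm behind the grasp point. The pads swing forward as they close: fully open they stand 13 mm farther back than shut.
Start: joints at [-1.294, 0.307, 1.506, -0, 1.328, -0.073], TCP at [197.035, -540.193, 253.305] pointing down, gripper open.
Joint ranges: [-3.12, 3.12], [-1.05, 2.28], [0.14, 2.33], [-1.42, 4.57], [0.1, 2.73], [-2.68, 2.68]. Speed limits (rad/s): [2.57, 2.57, 3.14, 3.14, 3.14, 3.14].

INTERFACE

Orientations are given as [roll, pitch, yaw] about the fixed x, y, z axes, in that order (R = Rz(yaw) Ry(pitch) Rx(roll)).
In Python, from workcell import env gives the robot as it stands. The module is installed in compiled form; this text tells all that it offers.
- The arm moves only by the tool step_arm, never from a script. Its argument "series" is a list of rows, each a list of 3 entries, a list of its own where there are three numbers: the finger opening in mm, from 0 to 85.4, then the shift along the world's x, y, z in mm, then the turn, a rotation vector about the world's x, y, z in degrees. A call has 1 to 12 rows; each row is the pose to reach, as a shift and turn from the pose commanded when the call began; what a row does not reach only later rows make up. A row lasts 1/8 s, in which the tool goes at most 62.5 mm and 10.7 degrees, less where a joint would pass 70% of its speed; a pose out of reach is approached as far as the arm can. A call with a gripper value outside its range is refused whole. The fingers move at their own pace and stop on an object; the grip force is fixed at half the most. Time passes only in rows, so rows that repeat a pose let the fingers close. It gives the time, the measured TCP pose, the force, the opening and the grip force at its end, in the units of the state.
- env.sense(): the state, without advancing time (a new reading comes with each control period).
- env.get_image(name): name is "scene" or "top"; returns (picture, depth): 400x640x3 uint8, red, green, blue; 400x640 float32, mm along the optical axis (not along the pixel's ray), 0 where there is no reading.
- env.camera_model(name): a dict with "fx", "fy", "cx", "cy" (pixels), "eye" and "attitude" of the camera in the world. Camera axes: x right, y up, looking along -z (the intrinsics and any distortion apply to the point x, -y, -z); pixel columns grow to the right and rows downward; lengths in mm; the calibration is good to about 2 mm. A picture is of the moment at which its call begins. camera_model takes no time and is no camera call.
- env.job_done(): hands the job in; it is judged then, once.
The state is a dict: "clock": time; "joint_positions": joint angles; "qvel": joint speeds; "joint_torque": joint torques, N m; "tool_pos": TCP position; "orientation": TCP orientation; "ft_force": force on the tool from outside, world axes, zero at the start; "moment": the same for the moment, N m; "gripper_width": finger opening in mm; "grip_force": force on a finger pad.
Only numpy, scipy, OpenCV 4.12 (cv2) and the standard library are available. Lean on these libraries where they do the work, as an engineer would, in place of code of your own. Each camera call takes 0.05 s, during which the arm holds its last target. There are 200 camera calls.

TASK

One of the metal housings queuing on the infeed conveyor of the laser marker has fallen over: stand it upright again, neck up, in line with the others in the gap where it lies, without shifting its neighbours. Then take the knurled pull grip of the sprung stop rod at the head of the row and draw the rod straight out of its barrel, against its spring, until the dark ring on the rod has just come out at the barrel's mouth. Finish holding it there, not let go, so that the lane stays open; leave the other things on the bench where they are.

Things in the scene. Friction and masses are not known exactly. Their poses are not given: they have to be found in the camera images.
- conveyor: fixed belt conveyor; origin at table height under the lane's centre line; y along the lane towards the stop and laser marker, x across it away from the robot, z up. Belt top 70 mm above the table, 90 mm wide, not running. Each side: frame to 57 mm from the centre line (clamp posts to 67 mm), round guide rail at 50 mm, 8 mm thick, top 92 mm above the table
- fallen: fallen housing: steel cylinder 32 mm across, 58 mm long, plus neck 20 mm across, 14 mm long; 72 mm overall, 100 to 190 g. Origin on the axis, mid-way along the 72 mm; z along the axis to the neck. Lies across the lane, neck away from the robot (within 25 degrees), between two standing neighbours, axes about 80 mm off along the lane. Stood up, its origin is 106 mm above the table
- housing_a: turned metal housing like the fallen one, standing in the row, neck up; origin at mid-height on its axis, z up; a neighbour to leave standing
- housing_b: turned metal housing like the fallen one, standing in the row, neck up; origin at mid-height on its axis, z up; a neighbour to leave standing
- housing_c: turned metal housing like the fallen one, standing in the row, neck up; origin at mid-height on its axis, z up; a neighbour to leave standing
- housing_d: turned metal housing like the fallen one, standing in the row, neck up; origin at mid-height on its axis, z up; a neighbour to leave standing
- housing_e: turned metal housing like the fallen one, standing in the row, neck up; origin at mid-height on its axis, z up; a neighbour to leave standing
- stop_rod (a joint): draw of the stop rod, m: 0 at rest, tip across the lane; grows as it is drawn out along the conveyor's +x, level, away from the robot; end stop 0.070. At the mark it reads 0.045: inner edge of the dark ring level with the barrel's mouth. Spring 5 N at rest, 11 N at the mark; runs back when let go. Rod 10 mm across, axis 106 mm above the table
- pull_grip (a point): knurled round grip on the rod's outer end, moving with it: 22 mm across, 32 mm long along the rod, then an end flange 30 mm across, 6 mm thick; point at the middle of the 32 mm, on the rod's axis, 106 mm above the table, x along the rod, outwards. At rest it begins 5 mm beyond the barrel's mouth; free on both sides, above and below
- barrel_mouth (a point): centre of the barrel's outer mouth, from which the rod is drawn; fixed. The barrel, up to 26 mm in diameter, is held in a clamp block 36 mm wide whose screws reach 127 mm above the table, on the conveyor's far side
- rod_mark (a point): point on the rod's axis at the inner edge of the dark ring, 4 mm wide, round the rod; moves with the rod, hidden in the barrel at rest, coming to the barrel mouth at the mark
- pin_tray: bystander: black tray 120 x 180 x 20 mm filled with small metal pins to 56 mm high; origin under its centre
- tray_stack: bystander: stack of three black trays 120 x 180 x 76 mm; origin under its centre
- scanner: bystander: black hand-held barcode scanner lying down, about 110 x 160 x 47 mm; origin under its head
- mouse: bystander: black computer mouse 112 x 62 x 36 mm; origin under its centre
- pump_bottle: bystander: white dispenser bottle with metal pump top, 60 mm in diameter, 118 mm high; origin under its centre
- ring_gauge: bystander: steel ring gauge 44 mm outside, 33 mm inside, 14 mm high, lying beside the conveyor on its far side; origin under its centre
- tweezers: bystander: steel tweezers about 135 mm long, 8 mm high, lying beside the conveyor on its far side; origin under the middle
Things that resemble listed ones, but are neither listed nor needed, are in the scene too. Leave any orange or pink look-alike of the fallen alone. Leave any orange look-alike of the housing_a alone.

How it is judged (in metres and radians):
On the way, in this order (a step that is already met when the one before it is completed fails the run):
1. the fallen housing stands upright in its gap, let go (angle between each of fallen, housing_a, housing_b, housing_c, housing_d, housing_e's own z axis and vertical below 0.12 rad and x of fallen in the frame of conveyor between -0.02 and 0.02 m and height (world z) of fallen between 0.101 and 0.111 m and distance of fallen from where it was at the start of the episode below 0.042 m and linear speed of fallen below 0.03 m/s and contact force between the fingers and fallen below 0.05 N and distance of each of housing_a, housing_b, housing_c, housing_d, housing_e from where it was at the start of the episode below 0.02 m), for 0.3 s.
2. the stop rod is drawn to its mark and held (value of joint stop_rod between 0.04 and 0.05 m and angle between fallen's own z axis and vertical below 0.12 rad and x of fallen in the frame of conveyor between -0.02 and 0.02 m and height (world z) of fallen between 0.101 and 0.111 m and distance of fallen from where it was at the start of the episode below 0.042 m and linear speed of fallen below 0.03 m/s and contact force between the fingers and fallen below 0.05 N and contact force between the fingers and stop_rod above 1 N), for 0.3 s.
At the end, for the whole second after the job is handed in: Fingers hold the pull grip (over 1 N), rod still, drawn to 0.045 m within 5 mm; the fallen housing stands on the belt neck up (0.12 rad), let go, within 20 mm of the centre line and 42 mm of where it lay; neighbours upright, moved under 20 mm; other things under 30 mm (all of step 2 and velocity of joint stop_rod between -0.01 and 0.01 m/s and angle between each of housing_a, housing_b, housing_c, housing_d, housing_e's own z axis and vertical below 0.12 rad and distance of each of housing_a, housing_b, housing_c, housing_d, housing_e from where it was at the start of the episode below 0.02 m and distance of each of pin_tray, tray_stack, scanner, mouse, pump_bottle, ring_gauge, tweezers from where it was at the start of the episode below 0.03 m); the arm keeps its last pose, push and grip.
It fails at once if a neighbour is knocked over or pushed 30 mm along (angle between any of housing_a, housing_b, housing_c, housing_d, housing_e's own z axis and vertical above 0.5 rad or distance of any of housing_a, housing_b, housing_c, housing_d, housing_e from where it was at the start of the episode above 0.03 m).
It fails at once if the stop is drawn open while the housing still lies down (value of joint stop_rod above 0.02 m and angle between fallen's own z axis and vertical above 0.5 rad).
It fails at once if another thing on the bench is pushed more than 40 mm (distance of any of pin_tray, tray_stack, scanner, mouse, pump_bottle, ring_gauge, tweezers from where it was at the start of the episode above 0.04 m).
It also fails if it takes over 54 s, if anything falls off the work surface, if the arm or the gripper's body presses on something with over 40 N, if the wrist force passes 120 N, or if a joint passes its speed limit or range.

## Working session

There is one attempt and no reset: what is moved stays moved. The work goes in short steps, Python scripts to look and compute and a tool call to move; the robot and the scene stay as the last step left them, time stands still between calls to the robot, and variables do not carry over. Pictures are saved under pics/ and viewed, at most 10 in all, crops included, and the job is handed in when it is done.

Besides the shell and the picture viewer there is one more tool, called after ">>>" by a JSON object that holds its "fn" and its "kwargs". step_arm: Moves the arm, as the interface text tells. Its arguments: {"type":"object","properties":{"series":{"type":"array"}},"required":["series"]}

```bash
mkdir -p pics; cat > h.py <<'E'
import numpy as np, cv2
from workcell import env
from scipy.spatial.transform import Rotation as R
def grab(n):
    im,d=env.get_image(n); np.savez(f'{n}.npz',im=im,d=d); return im,d,env.camera_model(n)
def att(m):
    a=np.array(m['attitude'],float)
    return a if a.shape==(3,3) else R.from_euler('xyz',a).as_matrix()
def rays(m,uv):
    uv=np.atleast_2d(uv).astype(float)
    v=np.c_[(uv[:,0]-m['cx'])/m['fx'],-(uv[:,1]-m['cy'])/m['fy'],-np.ones(len(uv))]
    return v@att(m).T
def onplane(m,uv,z):
    r=rays(m,uv); e=np.array(m['eye']); return e+r*((z-e[2])/r[:,2])[:,None]
def bydepth(m,uv,d):
    uv=np.atleast_2d(uv); return np.array(m['eye'])+rays(m,uv)*d[uv[:,1].astype(int),uv[:,0].astype(int)][:,None]
E
python3 - <<'E'
from h import *
for n in('top','scene'):
    im,d,m=grab(n); cv2.imwrite(f'pics/{n}0.png',im[:,:,::-1]); print(n,m,(d>0).mean())
print(env.sense())
E
```

```text
top {'fx': 363.5894642778839, 'fy': 363.5894642778839, 'cx': 321.4844884354415, 'cy': 203.76095223950048, 'eye': array([427.74383165, -31.89651568, 972.59119186]), 'attitude': array([ 0.08368141,  0.02998059, -1.54840586])} 0.996
scene {'fx': 400.0034887236275, 'fy': 400.0034887236275, 'cx': 325.3009565872297, 'cy': 198.53677375917272, 'eye': array([1060.54311842,  451.40116719,  757.96857071]), 'attitude': array([0.81446371, 0.01296521, 2.23677585])} 0.99606640625
{'clock': 0.1, 'joint_positions': array([-1.29451391e+00,  3.07517056e-01,  1.50758378e+00, -3.99129512e-05,
        1.32840455e+00, -7.34952719e-02]), 'qvel': array([ 1.02051115e-04, -3.62330097e-05, -4.53425206e-03,  5.06136650e-04,
        1.21498972e-03, -2.03479095e-03]), 'joint_torque': array([ 3.11940112e-04, -4.58530498e+01, -2.52607745e+01,  1.03716284e-04,
        5.64348826e-03,  1.63889911e-05]), 'tool_pos': array([ 196.84618867, -539.60717801,  252.44683819]), 'orientation': array([-3.13968225e+00, -1.01826600e-04,  3.49787212e-01]), 'ft_force': array([-0.27505386, -0.12793932, -0.29007919]), 'moment': array([-0.0125042 ,  0.06064376,  0.04811687]), 'grip_force': 0.0, 'gripper_width': 85.45864109782681}
```

View pics/top0.png

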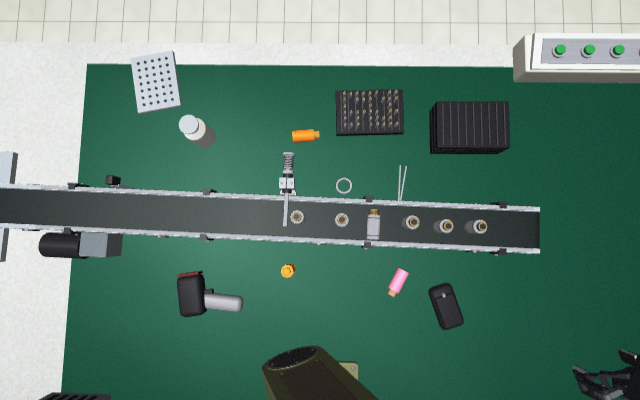

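View pics/scene0.png

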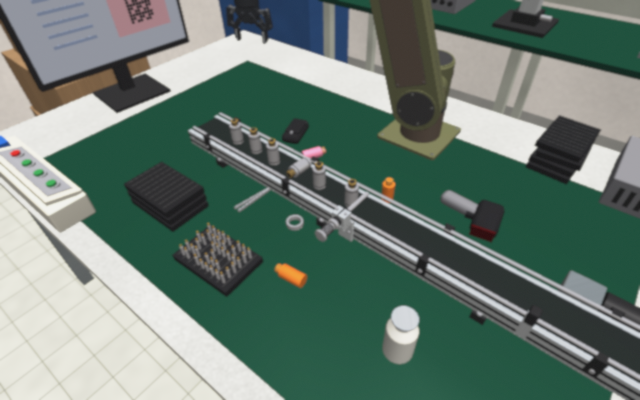

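The top view shows the fallen metal housing at (373,224), lying with its neck up-image (+x), between the standing ones at (341,220) and (413,222). The stop rod's grip is at (288,160). Look-alikes are orange lying (305,135), orange standing (288,270) and pink (398,282). I choose (373,224) because it is the only bare-metal one on the belt.

```bash
python3 - <<'E'
from h import *
z=np.load('top.npz'); im,d=z['im'],z['d']; m=env.camera_model('top')
c=cv2.resize(im[140:260,265:425],None,fx=5,fy=5,interpolation=cv2.INTER_CUBIC); cv2.imwrite('pics/crop0.png',c[:,:,::-1])
P=lambda uv,z:np.round(onplane(m,uv,z),1)
print(P([(297,217),(341,220),(413,222),(446,226),(480,226)],142))
print('fallen axis',P([(374,210),(373,224),(373,239)],86))
# depth world map
vv,uu=np.mgrid[140:260,265:540]; uv=np.c_[uu.ravel(),vv.ravel()]; W=bydepth(m,uv,d)
# tops of housings
k=(W[:,2]>136)&(W[:,2]<150)
mask=np.zeros(uu.shape,np.uint8); mask.ravel()[k]=1
n,l,s,ce=cv2.connectedComponentsWithStats(mask)
for i in range(1,n):
    if s[i,4]>8: q=W[(l.ravel()==i)]; print('top blob',ce[i]+[265,140],s[i,4],q.mean(0).round(1))
# rail tops by depth
for rng in [(280,360),(420,530)]:
    pass
far=[];near=[]
for u in range(300,530,10):
    col=W[uv[:,0]==u]; r=col[(col[:,2]>84)&(col[:,2]<98)]
    print(u,r[r[:,0]>np.median(col[:,0])][:,:2].mean(0).round(1), r[r[:,0]<=np.median(col[:,0])][:,:2].mean(0).round(1)) if u%40==0 else 0
# stop rod
k=(W[:,2]>95)&(uv[:,0]>275)&(uv[:,0]<300)
for v in range(148,232,4):
    q=W[k&(uv[:,1]==v)]; 
    if len(q): print(v,len(q),q.mean(0).round(1),q[:,1].min().round(1),q[:,1].max().round(1),q[:,2].max().round(1))
E
```

```text
[[ 465.3   50.   142. ]
 [ 460.6  -50.8  142. ]
 [ 459.5 -213.9  142. ]
 [ 452.1 -287.9  142. ]
 [ 453.7 -363.7  142. ]]
fallen axis [[ 488.8 -131.8   86. ]
 [ 454.7 -129.8   86. ]
 [ 418.5 -130.2   86. ]]
top blob [296.18461538 216.        ] 65 [467.6  52.  141.4]
top blob [341.5 219. ] 60 [462.9 -51.9 141.7]
top blob [413.16176471 221.25      ] 68 [ 461.2 -214.3  141.5]
top blob [447.5        225.19444444] 72 [ 454.  -291.4  141.5]
top blob [481.73611111 225.83333333] 72 [ 454.2 -367.8  141.5]
320 [5.152e+02 2.000e-01] [437.5  -1.6]
360 [514.5 -97.1] [453.9 -98. ]
400 [nan nan] [ 452.  -193.9]
440 [nan nan] [ 448.1 -289.2]
480 [nan nan] [ 446.6 -384.1]
520 [nan nan] [ 451.6 -478.1]
152 10 [621.7  79.6 117.6] 69.2 91.1 121.2
156 10 [613.   77.4 113.2] 68.4 88.4 118.4
160 9 [602.9  78.2 114.6] 68.3 87.9 116.7
164 9 [593.3  77.9 114.2] 69.4 87.8 119.3
168 9 [584.7  78.4 108.2] 68.9 88.5 111.1
172 11 [560.3  68.3 193.9] -31.9 89.7 972.6
176 10 [564.3  78.3 113.7] 68.3 89.6 119.1
180 17 [553.5  78.3 120.9] 62.0 97.2 125.0
184 16 [543.8  79.  122.2] 62.6 96.9 125.1
188 15 [535.1  78.4 115.8] 63.0 96.0 120.2
192 10 [526.1  80.  110.6] 69.5 91.3 113.6
196 4 [516.5  79.8 109.6] 76.4 83.2 110.9
200 5 [507.   80.8 108.5] 76.0 85.5 109.3
204 4 [497.3  81.6 109.9] 78.2 85.4 112.3
208 4 [487.7  81.3 109.5] 77.7 84.8 110.0
212 12 [477.5  63.5 125.3] 47.2 84.5 140.5
216 15 [467.9  64.7 129.3] 45.5 87.2 143.5
220 12 [458.8  63.7 125.8] 46.6 86.9 142.6
224 4 [449.5  82.4 110.4] 79.1 86.1 113.0<stdin>:21: RuntimeWarning: Mean of empty slice.
  ret = um.true_divide(
```

View pics/crop0.png

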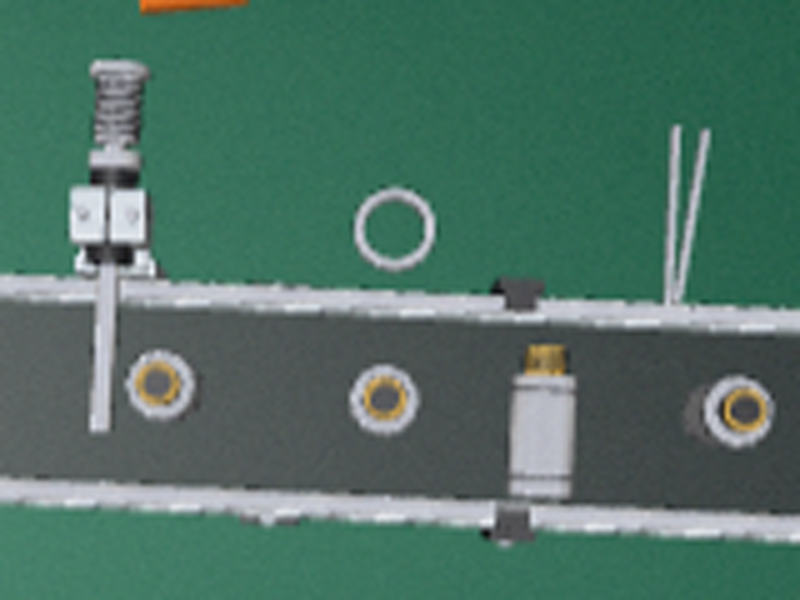

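```bash
python3 - <<'E'
from h import *
z=np.load('top.npz'); d=z['d']; m=env.camera_model('top')
for u0,v0,u1,v1 in[(364,194,376,202),(361,240,374,250)]:
    vv,uu=np.mgrid[v0:v1,u0:u1]; W=bydepth(m,np.c_[uu.ravel(),vv.ravel()],d); k=W[:,2]<300
    print('post zmax',W[k][:,2].max(),W[k][W[k][:,2].argmax()])
q=lambda x,y:(265+x/5-.4,140+y/5-.4)
for n,p,h in [('ftip',q(546,346),86),('fneckbase',q(546,376),86),('fbot',q(541,496),90),('fbotL',q(510,450),86),('fbotR',q(573,450),86),('rodtip',q(101,430),106),('barrel',q(114,148),112),('grip0',q(116,145),106),('flange in',q(119,77),110),('flange out',q(119,62),115)]:
    print(n,onplane(m,p,h).round(1))
vv,uu=np.mgrid[165:248,300:365]; W=bydepth(m,np.c_[uu.ravel(),vv.ravel()],d); k=(W[:,2]>86)&(W[:,2]<95)
for s in (W[:,0]>490,W[:,0]<440):
    Q=W[k&s]; print('rail',np.polyfit(Q[:,1],Q[:,0],1),len(Q))
E
```

```text
post zmax 96.12753895081312 [ 519.20395618 -111.13753516   96.12753895]
post zmax 96.74589085482285 [ 399.19216454 -110.1654112    96.74589085]
ftip [[ 491.8 -131.3   86. ]]
fneckbase [[ 477.1 -131.5   86. ]]
fbot [[ 419.  -129.2   90. ]]
fbotL [[ 440.8 -114.5   86. ]]
fbotR [[ 441.5 -144.9   86. ]]
rodtip [[445.8  82.2 106. ]]
barrel [[581.   79.3 112. ]]
grip0 [[583.6  79.1 106. ]]
flange in [[616.1  78.2 110. ]]
flange out [[622.3  77.8 115. ]]
rail [2.31129712e-02 5.13657545e+02] 209
rail [3.53750859e-02 4.14025653e+02] 219
```

>>> {"fn": "step_arm", "kwargs": {"series": [[85,[30,50,30],[0,0,-5]],[60,[60,100,40],[0,0,-10]],[50,[90,150,40],[0,0,-15]],[50,[120,200,40],[0,0,-20]],[50,[150,250,40],[0,0,-21.6]],[50,[180,300,40],[0,0,-21.6]],[50,[220,350,40],[0,0,-21.6]],[50,[250,400,40],[0,0,-21.6]],[50,[275,409,40],[0,0,-21.6]],[50,[275,409,40],[0,0,-21.6]]]}}

```text
clock: 1.35
tool_pos: [473.3, -130.0, 292.9]
orientation: [-3.141, 0.0, -0.024]
ft_force: [-1.0, 0.3, -0.2]
gripper_width: 49.9
grip_force: 0.0
```

The fallen housing is centred at about (455.5, -130.5), along x, and the lane's centre line there is x≈460. The grip spans x≈584–616 at y≈78.5.

>>> {"fn": "step_arm", "kwargs": {"series": [[50,[0,0,-30],[0.25,9,0]],[50,[0,0,-60],[0.5,18,0]],[50,[0,0,-90],[0.75,27,0]],[50,[0,0,-120],[1,36,0]],[50,[-4,1,-140],[1.2,45,0]],[50,[-4,1,-150],[1.2,45,0]],[50,[-4,1,-150],[1.2,45,0]]]}}

```text
clock: 2.22
tool_pos: [467.1, -130.6, 143.3]
orientation: [-3.142, 0.786, -0.028]
ft_force: [0.8, 0.7, 0.8]
gripper_width: 50.2
grip_force: 0.0
```

```bash
python3 - <<'E'
from h import *
im,d,m=grab('scene'); cv2.imwrite('pics/s1.png',cv2.resize(im[80:280,200:440],None,fx=3,fy=3)[:,:,::-1])
s=env.sense(); print(s['joint_positions'].round(3),s['tool_pos'],s['orientation'])
E
```

```text
[-0.248  0.694  1.381 -0.161  1.834  1.372] [ 467.4581287  -130.68681854  144.64509595] [ 3.14069308  0.78325706 -0.02860239]
```

View pics/s1.png

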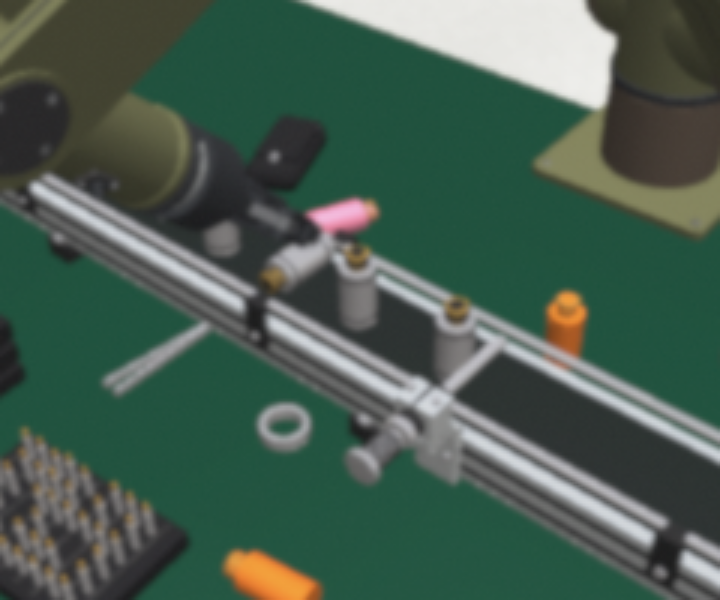

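The crop shows the tilted gripper above the fallen housing (crop ~(300,260), gold neck at (270,275)), and the neighbours are clear. I'll descend and close.

>>> {"fn": "step_arm", "kwargs": {"series": [[50,[0,0,-15],[0,0,0]],[50,[0,0,-30],[0,0,0]],[50,[0,0,-40],[0,0,0]],[50,[0,0,-47],[0,0,0]],[50,[0,0,-49],[0,0,0]],[50,[0,0,-49],[0,0,0]]]}}

```text
clock: 3.02
tool_pos: [468.1, -130.2, 94.2]
orientation: [3.141, 0.786, -0.027]
ft_force: [0.5, -0.2, 0.4]
gripper_width: 50.2
grip_force: 0.0
```

>>> {"fn": "step_arm", "kwargs": {"series": [[40,[0,0,0],[0,0,0]],[30,[0,0,0],[0,0,0]],[20,[0,0,0],[0,0,0]],[20,[0,0,0],[0,0,0]],[20,[0,0,0],[0,0,0]],[20,[0,0,0],[0,0,0]]]}}

```text
clock: 3.78
tool_pos: [468.3, -130.2, 94.6]
orientation: [3.141, 0.785, -0.027]
ft_force: [2.7, 0.9, 5.5]
gripper_width: 30.2
grip_force: 59.1
```

>>> {"fn": "step_arm", "kwargs": {"series": [[20,[0,0,8],[0,0,0]],[20,[0,0,20],[0,0,0]],[20,[0,0,40],[0,0,0]],[20,[0,0,60],[0,0,0]],[20,[0,0,60],[0,0,0]]]}}

```text
clock: 4.4
tool_pos: [469.0, -130.5, 156.3]
orientation: [3.139, 0.781, -0.029]
ft_force: [0.0, 0.1, -1.4]
gripper_width: 30.4
grip_force: 59.4
```

```bash
python3 - <<'E'
from h import *
im,d,m=grab('scene'); a=cv2.resize(im[100:220,240:360],None,fx=3.3,fy=4)
im,d,m=grab('top'); b=cv2.resize(im[150:270,310:430],None,fx=3.3,fy=4)
cv2.imwrite('pics/s2.png',np.hstack([a,b])[:,:,::-1])
E
```

```text
(no output)
```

View pics/s2.png

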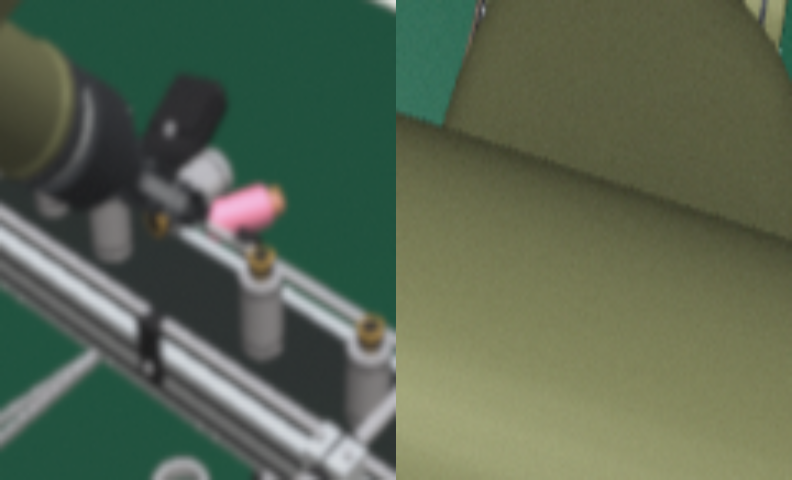

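The left crop shows the housing held (bottom at (210,165), gold neck at (158,222)). It may have pitched a little, so I'll check with depth.

```bash
python3 - <<'E'
from h import *
z=np.load('scene.npz'); im,d=z['im'],z['d']; m=env.camera_model('scene')
vv,uu=np.mgrid[130:170,278:318]; uv=np.c_[uu.ravel(),vv.ravel()]; W=bydepth(m,uv,d)
hsv=cv2.cvtColor(im,cv2.COLOR_RGB2HSV)[uv[:,1],uv[:,0]]
k=(abs(W[:,1]+130)<17)&(W[:,2]>105)&(W[:,2]<230)&(W[:,0]>400)&(W[:,0]<520)
for x0 in range(410,520,8):
    s=k&(W[:,0]>=x0)&(W[:,0]<x0+8)
    if s.sum(): print(x0,s.sum(),W[s].mean(0).round(0),W[s][:,2].min().round(0),W[s][:,2].max().round(0),hsv[s].mean(0).round())
g=k&(hsv[:,0]>10)&(hsv[:,0]<30)&(hsv[:,1]>90); print('gold',g.sum(),W[g].round(0).tolist()[:12])
print(env.sense()['tool_pos'])
E
```

```text
410 1 [ 418. -127.  160.] 160.0 160.0 [ 85.  22. 137.]
418 19 [ 423. -120.  156.] 141.0 162.0 [ 91.  12. 147.]
426 30 [ 430. -120.  156.] 140.0 163.0 [110.   7. 157.]
434 29 [ 438. -121.  156.] 138.0 163.0 [128.  13. 177.]
442 24 [ 446. -122.  159.] 146.0 164.0 [129.   7. 178.]
450 12 [ 453. -126.  161.] 158.0 164.0 [122.   8. 163.]
466 1 [ 471. -128.  165.] 165.0 165.0 [113.  11.  91.]
474 8 [ 478. -120.  139.] 134.0 143.0 [57.  5. 94.]
482 12 [ 487. -125.  148.] 141.0 155.0 [18. 78. 81.]
490 23 [ 492. -126.  154.] 141.0 201.0 [32. 88. 71.]
506 3 [ 511. -114.  211.] 184.0 227.0 [109.  19.  50.]
514 3 [ 515. -115.  227.] 225.0 229.0 [98. 26. 54.]
gold 17 [[490.0, -129.0, 151.0], [490.0, -125.0, 153.0], [489.0, -123.0, 154.0], [491.0, -129.0, 149.0], [491.0, -125.0, 150.0], [491.0, -121.0, 152.0], [487.0, -122.0, 150.0], [492.0, -128.0, 146.0], [492.0, -125.0, 148.0], [490.0, -123.0, 148.0], [488.0, -121.0, 148.0], [491.0, -129.0, 143.0]]
[ 468.2593229  -130.21873661  154.64356879]
```

Depth says the held housing is level (axis z≈147, x 419–491). Next I rotate it upright in the air.

>>> {"fn": "step_arm", "kwargs": {"series": [[20,[0,0,15],[-0.2,-9,0]],[20,[0,0,30],[-0.5,-18,0]],[20,[0,0,45],[-0.7,-27,0]],[20,[0,0,50],[-1,-36,0]],[20,[0,0,50],[-1.2,-45,0]],[20,[0,0,50],[-1.5,-54,0]],[20,[0,0,50],[-1.7,-63,0]],[20,[0,0,50],[-1.9,-72,0]],[20,[0,0,50],[-2.1,-80,0]],[20,[0,0,50],[-2.1,-80,0]],[20,[0,0,50],[-2.1,-80,0]]]}}

```text
clock: 5.88
tool_pos: [466.0, -129.2, 202.7]
orientation: [-3.137, -0.607, -0.03]
ft_force: [0.5, 0.6, -2.3]
gripper_width: 30.3
grip_force: 59.6
```

```bash
python3 - <<'E'
from h import *
s=env.sense(); print(s['joint_positions'].round(3),s['tool_pos'],s['orientation'],s['gripper_width'])
E
```

```text
[-0.581  0.059  2.197  0.742  0.464  0.416] [ 465.96846985 -129.16462195  202.74189247] [-3.13733071 -0.60735767 -0.02988555] 30.326943790030008
```

>>> {"fn": "step_arm", "kwargs": {"series": [[20,[0,-1,-20],[0,0,0]],[20,[-2,-1,-40],[0,0,0]],[20,[-4,-1,-60],[0,0,0]],[20,[-4,-1,-70],[0,0,0]],[20,[-4,-1,-70],[-0.1,-3,0]],[20,[-4,-1,-70],[-0.2,-6,0]],[20,[-4,-1,-70],[-0.2,-6,0]]]}}

```text
clock: 6.75
tool_pos: [479.7, -139.5, 147.2]
orientation: [-3.134, -0.697, -0.027]
ft_force: [-0.4, 0.1, -1.4]
gripper_width: 30.4
grip_force: 59.7
```

```bash
python3 - <<'E'
from h import *
s=env.sense(); print(s['joint_positions'].round(3),s['tool_pos'],s['orientation'],s['gripper_width'])
im,d,m=grab('scene'); cv2.imwrite('pics/s3.png',cv2.resize(im[80:220,220:380],None,fx=4,fy=4)[:,:,::-1])
E
```

```text
[-0.636  0.228  2.325  1.592  0.383 -0.515] [ 479.70937146 -139.54048498  147.19877231] [-3.13380571 -0.69679994 -0.02709769] 30.445642072989134
```

View pics/s3.png

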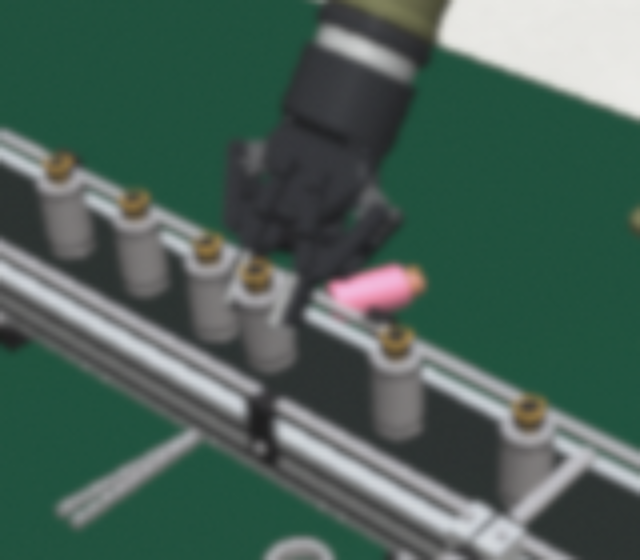

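The housing is held near upright (crop (262,300)), but joint 3 reached its limit and the position drifted. I'll fit the reach so I can choose a feasible tilt.

```bash
python3 - <<'E'
from h import *
D=[([-1.29451,.307517,1.507584,0,1.3284,-.0735],[196.846,-539.607,252.447],[-3.13968,-.0001,.34979]),
([-.248,.694,1.381,-.161,1.834,1.372],[467.458,-130.687,144.645],[3.14069,.78326,-.0286]),
([-.581,.059,2.197,.742,.464,.416],[465.968,-129.165,202.742],[-3.13733,-.60736,-.02989]),
([-.636,.228,2.325,1.592,.383,-.515],[479.709,-139.54,147.199],[-3.1338,-.6968,-.0271])]
A=[];B=[]
for q,p,o in D:
    d=R.from_euler('xyz',o).as_matrix()[:,2]; c,s=np.cos(q[0]),np.sin(q[0]); s2,s23,c2,c23=np.sin(q[1]),np.sin(q[1]+q[2]),np.cos(q[1]),np.cos(q[1]+q[2])
    # unknown a,b,L,h,r0
    A+= [[c*s2,c*s23,d[0],0,c],[s*s2,s*s23,d[1],0,s],[c2,c23,d[2],1,0]]; B+=p
A=np.array(A);B=np.array(B)
X,res,rk,sv=np.linalg.lstsq(A,B,rcond=None); print(X.round(1),(A@X-B).round(1),rk)
a,b,L,h,r0=X
def q3(x,y,z,beta):
    d=np.array([np.sin(beta),-.027*np.sin(beta),-np.cos(beta)]); w=np.array([x,y,z])-L*d
    r=np.hypot(w[0],w[1])-r0; D2=r*r+(w[2]-h)**2; return np.arccos((D2-a*a-b*b)/(2*a*b)), np.sqrt(D2)
for be in (20,25,30,35,40,45):
    print(be,[(x,z,q3(x,-130,z,np.radians(be))[0].round(3)) for x in (455,462,470) for z in (115,122)])
E
```

```text
[ 792.9  450.9  404.    34.2 -136.3] [-49.4  19.6  24.5 -10.2 -49.5  -5.  -18.4 -18.5   6.   15.5 -38.5 -25.4] 5
20 [(455, 115, np.float64(2.151)), (455, 122, np.float64(2.141)), (462, 115, np.float64(2.141)), (462, 122, np.float64(2.13)), (470, 115, np.float64(2.129)), (470, 122, np.float64(2.118))]
25 [(455, 115, np.float64(2.22)), (455, 122, np.float64(2.209)), (462, 115, np.float64(2.21)), (462, 122, np.float64(2.199)), (470, 115, np.float64(2.199)), (470, 122, np.float64(2.188))]
30 [(455, 115, np.float64(2.291)), (455, 122, np.float64(2.28)), (462, 115, np.float64(2.281)), (462, 122, np.float64(2.27)), (470, 115, np.float64(2.27)), (470, 122, np.float64(2.259))]
35 [(455, 115, np.float64(2.363)), (455, 122, np.float64(2.352)), (462, 115, np.float64(2.354)), (462, 122, np.float64(2.342)), (470, 115, np.float64(2.343)), (470, 122, np.float64(2.331))]
40 [(455, 115, np.float64(2.437)), (455, 122, np.float64(2.426)), (462, 115, np.float64(2.428)), (462, 122, np.float64(2.416)), (470, 115, np.float64(2.417)), (470, 122, np.float64(2.405))]
45 [(455, 115, np.float64(2.514)), (455, 122, np.float64(2.501)), (462, 115, np.float64(2.504)), (462, 122, np.float64(2.492)), (470, 115, np.float64(2.493)), (470, 122, np.float64(2.481))]
```

```bash
python3 - <<'E'
from h import *
from scipy.optimize import least_squares
D=[([-1.29451,.307517,1.507584,0,1.3284,-.0735],[196.846,-539.607,252.447],[-3.13968,-.0001,.34979]),
([-.248,.694,1.381,-.161,1.834,1.372],[467.458,-130.687,144.645],[3.14069,.78326,-.0286]),
([-.581,.059,2.197,.742,.464,.416],[465.968,-129.165,202.742],[-3.13733,-.60736,-.02989]),
([-.636,.228,2.325,1.592,.383,-.515],[479.709,-139.54,147.199],[-3.1338,-.6968,-.0271])]
def Ro(ax,t): return R.from_euler(ax,t).as_matrix()
for q,p,o in D:
    M=R.from_euler('xyz',o).as_matrix()
    for nm,T in (('roll4',Ro('z',q[0])@Ro('y',q[1]+q[2])@Ro('z',q[3])@Ro('y',q[4])@Ro('z',q[5])),
                 ('par',Ro('z',q[0])@Ro('y',q[1]+q[2]+q[3])@Ro('z',q[4])@Ro('y',q[5])),
                 ('roll4m',Ro('z',q[0])@Ro('y',q[1]+q[2])@Ro('z',-q[3])@Ro('y',q[4])@Ro('z',-q[5])),
                 ('x',Ro('z',q[0])@Ro('y',q[1]+q[2])@Ro('x',q[3])@Ro('y',q[4])@Ro('z',q[5]))):
        print(nm,(T.T@M).round(2).tolist())
E
```

```text
roll4 [[0.0, -1.0, 0.0], [1.0, 0.0, -0.0], [0.0, 0.0, 1.0]]
par [[0.96, 0.08, 0.25], [0.22, 0.25, -0.94], [-0.14, 0.96, 0.22]]
roll4m [[0.15, -0.99, 0.0], [0.99, 0.15, -0.0], [0.0, 0.0, 1.0]]
x [[0.0, -1.0, 0.0], [1.0, 0.0, -0.0], [0.0, 0.0, 1.0]]
roll4 [[0.0, -1.0, 0.0], [1.0, 0.0, -0.0], [0.0, 0.0, 1.0]]
par [[-0.86, -0.38, 0.33], [-0.46, 0.33, -0.83], [0.21, -0.86, -0.46]]
roll4m [[-0.3, 0.9, 0.3], [-0.95, -0.3, -0.05], [0.05, -0.3, 0.95]]
x [[-0.2, -0.97, -0.1], [0.98, -0.19, -0.05], [0.02, -0.11, 0.99]]
roll4 [[0.0, -1.0, -0.0], [1.0, 0.0, 0.0], [-0.0, -0.0, 1.0]]
par [[-0.27, -0.81, -0.53], [0.73, -0.53, 0.43], [-0.63, -0.27, 0.73]]
roll4m [[-0.73, 0.45, -0.51], [-0.63, -0.73, 0.26], [-0.26, 0.51, 0.82]]
x [[-0.48, -0.77, 0.42], [0.69, -0.04, 0.72], [-0.54, 0.64, 0.55]]
roll4 [[0.0, -1.0, -0.0], [1.0, 0.0, 0.0], [-0.0, -0.0, 1.0]]
par [[-0.12, -0.76, -0.64], [0.33, -0.64, 0.69], [-0.94, -0.13, 0.33]]
roll4m [[-0.72, 0.34, -0.61], [-0.62, -0.72, 0.33], [-0.33, 0.61, 0.72]]
x [[-0.47, -0.82, -0.33], [-0.49, -0.07, 0.87], [-0.73, 0.57, -0.37]]
```

```bash
cat > k.py <<'E'
from h import *
from scipy.optimize import least_squares
D=[([-1.29451,.307517,1.507584,0,1.3284,-.0735],[196.846,-539.607,252.447]),
([-.248,.694,1.381,-.161,1.834,1.372],[467.458,-130.687,144.645]),
([-.581,.059,2.197,.742,.464,.416],[465.968,-129.165,202.742]),
([-.636,.228,2.325,1.592,.383,-.515],[479.709,-139.54,147.199])]
Ro=lambda ax,t: R.from_euler(ax,t).as_matrix()
def frames(q):
    a=Ro('z',q[0]);b=a@Ro('y',q[1]);c=b@Ro('y',q[2]);d=c@Ro('z',q[3]);e=d@Ro('y',q[4]);return a,b,c,d,e
def rows(q):
    a,b,c,d,e=frames(q)
    return np.c_[[0,0,1],a[:,1],b[:,2],c[:,0],c[:,2],e[:,0],e[:,2]]  # h,lat,a,c,b,f,L
A=np.vstack([rows(q) for q,_ in D]);B=np.hstack([p for _,p in D])
X=np.linalg.lstsq(A,B,rcond=None)[0]; res=A@X-B
lo=np.array([-3.12,-1.05,.14,-1.42,.1,-2.68]);hi=np.array([3.12,2.28,2.33,4.57,2.73,2.68])
def fk(q): return rows(q)@X, frames(q)[4]@Ro('z',q[5])@np.array([[0,-1,0],[1,0,0],[0,0,1.]])
def ik(p,M,q0):
    f=lambda q:np.r_[(fk(q)[0]-p),100*(R.from_matrix(M.T@fk(q)[1]).as_rotvec())]
    s=least_squares(f,np.clip(q0,lo+.01,hi-.01),bounds=(lo,hi)); return s.x,np.abs(s.fun).max()
E
python3 - <<'E'
from k import *
print(X.round(1),res.round(1))
rng=np.random.default_rng(0)
for be in (20,25,30,35,45):
  for x in (455,468):
    M=R.from_euler('xyz',[np.pi,-np.radians(be),-.027]).as_matrix(); S=[]
    for t in range(25):
        q,e=ik(np.array([x,-130,120.]),M,[-.5+rng.normal()*.3,rng.uniform(-.5,.5),rng.uniform(1.5,2.3),rng.uniform(-1.4,4.5),rng.uniform(.1,1.5),rng.uniform(-2.6,2.6)])
        if e<1 and not any(np.allclose(q,w,atol=.05) for w in S): S.append(q)
    print(be,x,[w.round(2).tolist() for w in S])
E
```

```text
[ 1.917e+02  4.220e+01  6.473e+02  1.093e+02  4.163e+02 -1.000e-01
  3.494e+02] [-0.  -0.  -0.1  0.   0.   0.   0.   0.   0.  -0.  -0.   0. ]
20 455 [[-0.48, 0.22, 2.14, 0.33, 0.48, 0.85]]
20 468 [[-0.46, 0.24, 2.12, 0.32, 0.48, 0.88]]
25 455 [[-0.52, 0.22, 2.21, 0.57, 0.38, 0.58]]
25 468 [[-0.5, 0.23, 2.19, 0.55, 0.38, 0.62]]
30 455 [[-0.56, 0.23, 2.28, 0.99, 0.31, 0.14]]
30 468 [[-0.54, 0.24, 2.26, 0.95, 0.3, 0.19]]
35 455 []
35 468 [[-0.58, 0.26, 2.33, 1.51, 0.31, -0.41]]
45 455 []
45 468 []
```

The kinematic fit is exact: tool tilt up to ~33° is reachable at the placing spot, so I release with ~12° lean and the housing rocks upright. First I back the turn off a bit.

>>> {"fn": "step_arm", "kwargs": {"series": [[20,[4,0,20],[0.1,4,0]],[20,[4,0,20],[0.2,7,0]],[20,[4,0,20],[0.2,7,0]],[20,[4,0,20],[0.2,7,0]]]}}

```text
clock: 7.3
tool_pos: [483.9, -139.2, 168.3]
orientation: [-3.137, -0.576, -0.022]
ft_force: [0.1, 0.1, -2.3]
gripper_width: 30.1
grip_force: 59.7
```

```bash
python3 - <<'E'
from k import *
s=env.sense(); print(s['joint_positions'].round(3),s['tool_pos'],s['orientation'])
for x in (464,468):
  for z in (126,122,119):
    for be in (32,33,34): print(x,z,be,[np.round(v,2) for v in ik(np.array([x,-130.3,z]),R.from_euler('xyz',[np.pi,-np.radians(be),-.027]).as_matrix(),s['joint_positions'])])
E
```

```text
[-0.565  0.156  2.191  0.807  0.406  0.337] [ 483.93973993 -139.15368508  168.34428235] [-3.13739079 -0.57623065 -0.02217088]
464 126 32 [array([-0.56,  0.23,  2.28,  1.11,  0.31,  0.02]), np.float64(0.0)]
464 126 33 [array([-0.57,  0.23,  2.3 ,  1.22,  0.3 , -0.1 ]), np.float64(0.0)]
464 126 34 [array([-0.58,  0.23,  2.31,  1.33,  0.31, -0.22]), np.float64(0.0)]
464 122 32 [array([-0.56,  0.24,  2.29,  1.16,  0.3 , -0.03]), np.float64(0.0)]
464 122 33 [array([-0.57,  0.24,  2.3 ,  1.27,  0.3 , -0.15]), np.float64(0.0)]
464 122 34 [array([-0.58,  0.24,  2.32,  1.38,  0.3 , -0.27]), np.float64(0.0)]
464 119 32 [array([-0.56,  0.24,  2.29,  1.19,  0.29, -0.07]), np.float64(0.0)]
464 119 33 [array([-0.57,  0.25,  2.31,  1.31,  0.3 , -0.19]), np.float64(0.0)]
464 119 34 [array([-0.58,  0.25,  2.32,  1.42,  0.3 , -0.31]), np.float64(0.0)]
468 126 32 [array([-0.55,  0.23,  2.28,  1.1 ,  0.3 ,  0.03]), np.float64(0.0)]
468 126 33 [array([-0.56,  0.23,  2.29,  1.21,  0.3 , -0.08]), np.float64(0.0)]
468 126 34 [array([-0.57,  0.24,  2.3 ,  1.32,  0.3 , -0.2 ]), np.float64(0.0)]
468 122 32 [array([-0.55,  0.24,  2.28,  1.15,  0.3 , -0.02]), np.float64(0.0)]
468 122 33 [array([-0.56,  0.24,  2.3 ,  1.26,  0.3 , -0.14]), np.float64(0.0)]
468 122 34 [array([-0.57,  0.25,  2.31,  1.37,  0.3 , -0.26]), np.float64(0.0)]
468 119 32 [array([-0.55,  0.25,  2.29,  1.18,  0.29, -0.05]), np.float64(0.0)]
468 119 33 [array([-0.56,  0.25,  2.3 ,  1.3 ,  0.29, -0.18]), np.float64(0.0)]
468 119 34 [array([-0.57,  0.26,  2.31,  1.41,  0.3 , -0.3 ]), np.float64(0.0)]
```

>>> {"fn": "step_arm", "kwargs": {"series": [[20,[-4,3,-8],[0,0,0]],[20,[-8,6,-16],[0,0,0]],[20,[-12,9,-24],[0,0,0]],[20,[-16,9,-30],[0,0,0]],[20,[-16,9,-36],[0,0,0]],[20,[-16,9,-40],[0,0,0]],[20,[-16,9,-42],[0,0,0]],[20,[-16,9,-42],[0,0,0]]]}}

```text
clock: 8.3
tool_pos: [466.4, -129.8, 124.8]
orientation: [-3.133, -0.574, -0.027]
ft_force: [0.0, 0.3, -0.9]
gripper_width: 30.2
grip_force: 59.7
```

```bash
python3 - <<'E'
from h import *
im,d,m=grab('scene'); cv2.imwrite('pics/s4.png',cv2.resize(im[100:200,250:350],None,fx=6,fy=6)[:,:,::-1])
vv,uu=np.mgrid[120:190,260:330]; uv=np.c_[uu.ravel(),vv.ravel()]; W=bydepth(m,uv,d)
k=(abs(W[:,1]+130)<15)&(W[:,0]>455)&(W[:,0]<505)&(W[:,2]<150)
for z0 in range(70,150,6):
    s=k&(W[:,2]>=z0)&(W[:,2]<z0+6)
    if s.sum(): print(z0,s.sum(),W[s].mean(0).round(0),W[s][:,0].max().round(0))
print(env.sense()['tool_pos'],env.sense()['orientation'],env.sense()['ft_force'])
E
```

```text
70 17 [ 481. -127.   72.] 502.0
76 11 [ 476. -123.   79.] 482.0
82 13 [ 475. -121.   85.] 483.0
88 13 [ 481. -122.   92.] 485.0
94 12 [ 481. -122.   97.] 486.0
100 8 [ 485. -125.  104.] 487.0
106 9 [ 486. -123.  109.] 489.0
112 13 [ 487. -125.  115.] 490.0
118 14 [ 487. -123.  121.] 492.0
124 27 [ 486. -127.  128.] 492.0
130 29 [ 477. -122.  132.] 490.0
136 16 [ 478. -128.  139.] 489.0
142 39 [ 479. -129.  144.] 491.0
[ 466.59273696 -129.85283942  124.99345974] [-3.1336942  -0.57408361 -0.02695912] [ 0.39026404  0.22058089 -1.38400572]
```

View pics/s4.png

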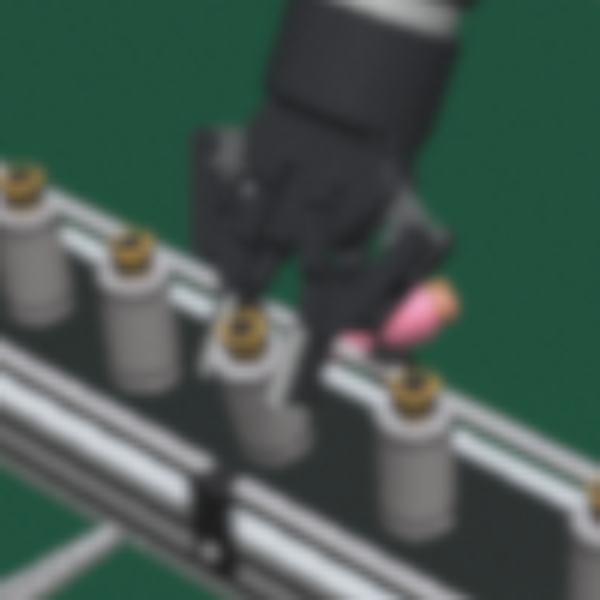

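It leans ~13° toward +x as expected, with the edge ~2 mm above the belt. I'll lower it gently.

>>> {"fn": "step_arm", "kwargs": {"series": [[20,[0,0,-1.5],[0,0,0]],[20,[0,0,-3],[0,0,0]],[20,[0,0,-3.5],[0,0,0]],[20,[0,0,-3.5],[0,0,0]]]}}

```text
clock: 8.85
tool_pos: [467.3, -130.1, 123.0]
orientation: [-3.135, -0.577, -0.027]
ft_force: [-6.2, 1.8, 11.8]
gripper_width: 30.2
grip_force: 61.3
```

Contact confirmed at 12 N. I'll open gently.

>>> {"fn": "step_arm", "kwargs": {"series": [[32,[0,0,0.5],[0,0,0]],[36,[0,0,0.5],[0,0,0]],[40,[0,0,0.5],[0,0,0]],[44,[0,0,0.5],[0,0,0]],[44,[0,0,0.5],[0,0,0]],[44,[0,0,0.5],[0,0,0]],[44,[0,0,0.5],[0,0,0]]]}}

```text
clock: 9.72
tool_pos: [466.7, -130.0, 122.1]
orientation: [-3.134, -0.574, -0.027]
ft_force: [-0.6, -0.1, 0.5]
gripper_width: 44.0
grip_force: 0.0
```

```bash
python3 - <<'E'
from h import *
im,d,m=grab('scene'); cv2.imwrite('pics/s5.png',cv2.resize(im[100:200,250:350],None,fx=6,fy=6)[:,:,::-1])
vv,uu=np.mgrid[120:190,260:330]; uv=np.c_[uu.ravel(),vv.ravel()]; W=bydepth(m,uv,d)
k=(abs(W[:,1]+130)<15)&(W[:,0]>440)&(W[:,0]<505)&(W[:,2]<150)
for z0 in range(70,150,8):
    s=k&(W[:,2]>=z0)&(W[:,2]<z0+8)
    if s.sum(): print(z0,s.sum(),W[s].mean(0).round(0),W[s][:,0].max().round(0))
E
```

```text
70 35 [ 478. -124.   72.] 504.0
78 21 [ 477. -123.   82.] 481.0
86 18 [ 478. -124.   90.] 481.0
94 18 [ 478. -125.   98.] 483.0
102 14 [ 479. -126.  107.] 482.0
110 18 [ 478. -124.  114.] 482.0
118 23 [ 477. -124.  122.] 481.0
126 43 [ 470. -125.  129.] 480.0
134 32 [ 467. -126.  139.] 475.0
142 12 [ 468. -126.  143.] 475.0
```

View pics/s5.png

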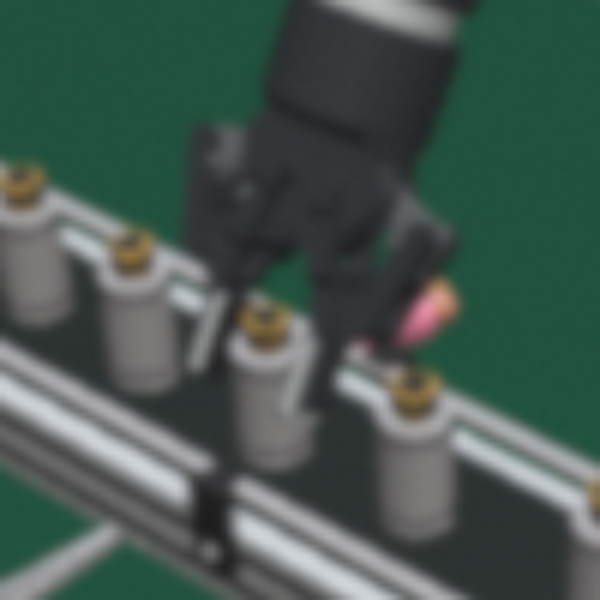

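The housing stands upright (crop (268,380)) at x≈465, z correct. Retreat upward, then untilt.

>>> {"fn": "step_arm", "kwargs": {"series": [[44,[-2,0,10],[0,0,0]],[44,[-4,0,25],[0,0,0]],[44,[-4,0,50],[0,0,0]],[44,[-4,0,80],[0,0,0]],[44,[-4,0,110],[0.1,8,0]],[44,[0,0,130],[0.3,17,0]],[44,[0,0,140],[0.5,25,0]],[44,[0,0,140],[0.7,32.8,0]],[44,[0,0,140],[0.7,32.8,0]]]}}

```text
clock: 10.9
tool_pos: [469.1, -130.0, 261.9]
orientation: [-3.137, -0.003, -0.024]
ft_force: [0.3, 0.3, -0.2]
gripper_width: 44.1
grip_force: 0.0
```

```bash
python3 - <<'E'
from k import *
s=env.sense(); print(s['joint_positions'].round(3),s['tool_pos'],s['orientation'])
M=R.from_euler('xyz',[np.pi,0,-.03]).as_matrix()
for x in (600,648): print(ik(np.array([x,78,109.]),M,s['joint_positions']))
E
```

```text
[-0.361  0.175  1.669  0.005  1.296  1.232] [ 469.0926427  -130.0435962   261.88192719] [-3.13704744e+00 -3.03324565e-03 -2.40043409e-02]
(array([ 5.95235544e-02,  4.83763632e-01,  1.62190203e+00, -1.40830789e-16,
        1.03592699e+00,  1.66031988e+00]), np.float64(3.295272094038808e-15))
(array([ 5.51400340e-02,  5.38786907e-01,  1.51083047e+00, -1.39125447e-16,
        1.09197527e+00,  1.65593636e+00]), np.float64(1.1368683772161603e-13))
```

>>> {"fn": "step_arm", "kwargs": {"series": [[44,[20,40,0],[0,0,-0.3]],[44,[50,85,0],[0,0,-0.3]],[44,[80,130,0],[0,0,-0.3]],[44,[110,175,0],[0,0,-0.3]],[44,[133,208.5,0],[0,0,-0.3]],[44,[133,208.5,-30],[0,0,-0.3]],[44,[133,208.5,-70],[0,0,-0.3]],[44,[133,208.5,-100],[0,0,-0.3]],[44,[133,208.5,-100],[0,0,-0.3]]]}}

```text
clock: 12.02
tool_pos: [595.9, 77.9, 159.2]
orientation: [-3.137, 0.005, -0.032]
ft_force: [0.1, -1.9, 1.0]
gripper_width: 43.9
grip_force: 0.0
```

```bash
python3 - <<'E'
from h import *
im,d,m=grab('scene'); cv2.imwrite('pics/s6.png',cv2.resize(im[150:260,260:400],None,fx=5,fy=5)[:,:,::-1])
vv,uu=np.mgrid[200:250,305:350]; uv=np.c_[uu.ravel(),vv.ravel()]; W=bydepth(m,uv,d)
k=(W[:,2]>97)&(W[:,2]<126)&(W[:,0]>560)&(W[:,0]<640)&(abs(W[:,1]-78)<25)
for x0 in range(564,636,6):
    s=k&(W[:,0]>=x0)&(W[:,0]<x0+6)
    if s.sum(): print(x0,s.sum(),W[s].mean(0).round(0),W[s][:,1].min().round(0),W[s][:,1].max().round(0),W[s][:,2].max().round(0))
print(env.sense()['tool_pos'],env.sense()['orientation'])
E
```

```text
564 6 [567.  93. 106.] 92.0 94.0 111.0
570 3 [574.  94. 107.] 93.0 95.0 109.0
576 19 [579.  83. 109.] 70.0 95.0 117.0
582 6 [586.  86. 111.] 79.0 91.0 117.0
588 25 [591.  85. 113.] 73.0 93.0 119.0
594 25 [597.  85. 113.] 73.0 93.0 118.0
600 23 [603.  85. 112.] 73.0 93.0 117.0
606 28 [609.  85. 113.] 75.0 92.0 118.0
612 16 [615.  84. 115.] 72.0 95.0 119.0
618 81 [622.  82. 110.] 67.0 95.0 122.0
624 1 [624.  83. 112.] 83.0 83.0 112.0
[597.69485246  77.97384618 161.20687833] [-3.13670140e+00  1.02816154e-03 -3.16994112e-02]
```

View pics/s6.png

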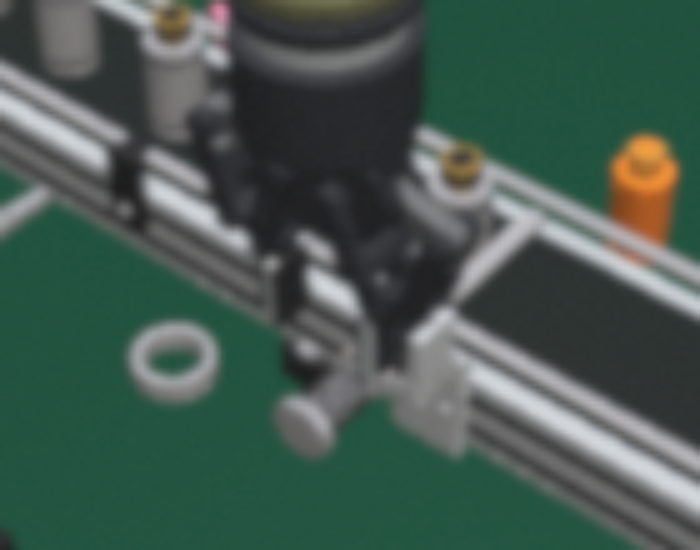

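The grip is at crop (340,395) with the flange at (305,425), and the gripper is above and in line. Both views average to a grip spanning x≈585–617, y≈79. Descend.

>>> {"fn": "step_arm", "kwargs": {"series": [[44,[0,0.8,0],[0,0,0]],[44,[0,0.8,-15],[0,0,0]],[44,[0,0.8,-30],[0,0,0]],[44,[0,0.8,-42],[0,0,0]],[44,[0,0.8,-50],[0,0,0]],[44,[0,0.8,-53],[0,0,0]],[44,[0,0.8,-53],[0,0,0]]]}}

```text
clock: 12.95
tool_pos: [599.8, 79.3, 108.9]
orientation: [-3.137, -0.001, -0.031]
ft_force: [0.3, 0.2, 0.4]
gripper_width: 43.7
grip_force: 0.0
```

>>> {"fn": "step_arm", "kwargs": {"series": [[34,[0,0,0],[0,0,0]],[26,[0,0,0],[0,0,0]],[16,[0,0,0],[0,0,0]],[10,[0,0,0],[0,0,0]],[10,[0,0,0],[0,0,0]],[10,[0,0,0],[0,0,0]]]}}

```text
clock: 13.7
tool_pos: [600.1, 80.3, 109.9]
orientation: [-3.135, -0.003, -0.031]
ft_force: [-1.0, 5.3, 4.8]
gripper_width: 20.2
grip_force: 58.7
```

>>> {"fn": "step_arm", "kwargs": {"series": [[10,[5,0.5,0],[0,0,0]],[10,[10,0.4,0],[0,0,0]],[10,[15,0.2,0],[0,0,0]],[10,[20,0,0],[0,0,0]],[10,[25,-0.2,0],[0,0,0]],[10,[30,-0.3,0],[0,0,0]],[10,[35,-0.5,0],[0,0,0]],[10,[40,-0.7,0],[0,0,0]],[10,[44,-0.8,0],[0,0,0]],[10,[45,-0.8,0],[0,0,0]],[10,[45,-0.8,0],[0,0,0]],[10,[45,-0.8,0],[0,0,0]]]}}

```text
clock: 15.2
tool_pos: [640.6, 79.3, 109.8]
orientation: [-3.136, 0.006, -0.031]
ft_force: [-11.1, 5.0, 11.3]
gripper_width: 20.2
grip_force: 59.5
```

```bash
python3 - <<'E'
from h import *
s=env.sense();print(s['tool_pos'],s['ft_force'],s['grip_force'])
im,d,m=grab('scene'); cv2.imwrite('pics/s7.png',cv2.resize(im[190:270,290:390],None,fx=8,fy=7.5,interpolation=cv2.INTER_CUBIC)[:,:,::-1])
E
```

```text
[640.56910184  79.30870278 109.7647158 ] [-11.13432192   5.01696984  11.29758694] 59.452845454216
```

View pics/s7.png

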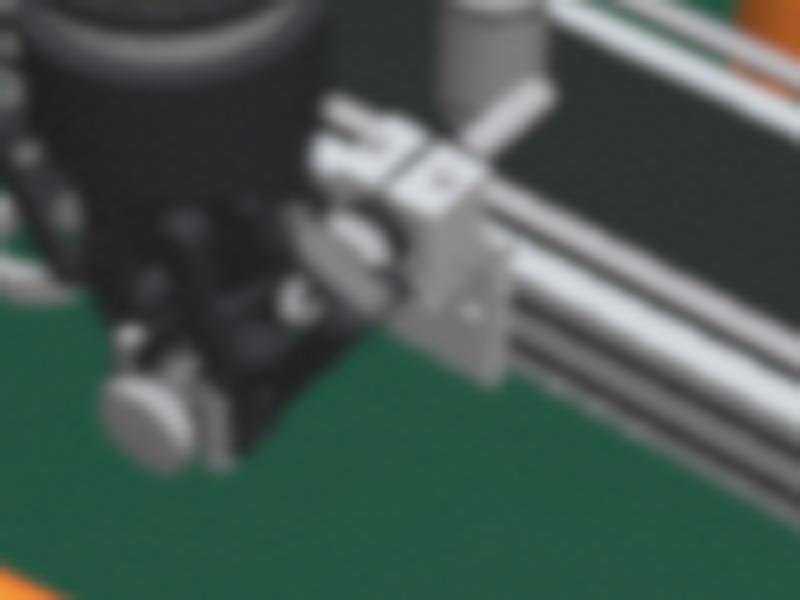

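The TCP moved 40.5 mm and the force matches the spring (no slip). The ring is hidden behind the gripper in this view. Pull a further 4.5 mm.

>>> {"fn": "step_arm", "kwargs": {"series": [[10,[2,0,0.4],[0,0,0]],[10,[4,-0.1,0.7],[0,0,0]],[10,[5,-0.1,0.7],[0,0,0]],[10,[5,-0.1,0.7],[0,0,0]],[10,[5,-0.1,0.7],[0,0,0]],[10,[5,-0.1,0.7],[0,0,0]],[10,[5,-0.1,0.7],[0,0,0]],[10,[5,-0.1,0.7],[0,0,0]]]}}

```text
clock: 16.25
tool_pos: [644.6, 79.2, 109.8]
orientation: [-3.136, 0.008, -0.031]
ft_force: [-10.7, 4.3, 10.3]
gripper_width: 20.2
grip_force: 59.4
```

```bash
python3 - <<'E'
from h import *
s=env.sense();print(s['tool_pos'],s['ft_force'],s['grip_force'],s['qvel'].round(4))
im,d,m=grab('scene')
vv,uu=np.mgrid[225:260,295:325]; uv=np.c_[uu.ravel(),vv.ravel()]; W=bydepth(m,uv,d)
k=(W[:,2]>92)&(W[:,2]<122)&(W[:,0]>650)&(abs(W[:,1]-80)<16); print('flange',k.sum(),np.percentile(W[k][:,0],[25,50,75,95]))
# rod tip and fallen
vv,uu=np.mgrid[185:225,335:375]; uv=np.c_[uu.ravel(),vv.ravel()]; W=bydepth(m,uv,d)
k=(abs(W[:,2]-108)<6)&(abs(W[:,1]-82)<8)&(W[:,0]<515); print('rod tip x',k.sum(),np.sort(W[k][:,0])[:6] if k.sum() else 0)
vv,uu=np.mgrid[120:190,255:330]; uv=np.c_[uu.ravel(),vv.ravel()]; W=bydepth(m,uv,d)
k=(abs(W[:,1]+130)<18)&(abs(W[:,2]-141)<4)&(abs(W[:,0]-462)<25); print('fallen top',k.sum(),W[k].mean(0))
E
```

```text
[644.59883343  79.187479   109.76822872] [-10.71357376   4.34718766  10.25353981] 59.377663135528564 [-0.0001  0.0014  0.0019  0.0008  0.0009 -0.0006]
flange 163 [655.65348439 663.39643625 666.27634328 667.0773901 ]
rod tip x 38 [488.66740319 488.67869996 489.8454505  492.4528656  492.6707157
 492.86935425]
fallen top 0 [nan nan nan]<stdin>:10: RuntimeWarning: Mean of empty slice.
  ret = um.true_divide(
```

```bash
python3 - <<'E'
from h import *
for n in('scene','top'):
    im,d,m=grab(n)
    vv,uu=np.mgrid[0:400,0:640]; uv=np.c_[uu.ravel(),vv.ravel()]; W=bydepth(m,uv,d)
    for y in (52,-52,-130,-214,-291,-368):
        k=(abs(W[:,1]-y)<22)&(abs(W[:,2]-140)<6)&(abs(W[:,0]-462)<26); b=(abs(W[:,1]-y)<22)&(abs(W[:,2]-105)<25)&(abs(W[:,0]-462)<26)
        print(n,y,k.sum(),W[k].mean(0).round(0) if k.any() else '',b.sum(),W[b].mean(0).round(0) if b.any() else '')
E
```

```text
scene 52 58 [469.  56. 140.] 227 [476.  60. 110.]
scene -52 0  0 
scene -130 0  0 
scene -214 41 [ 463. -211.  140.] 192 [ 468. -205.  108.]
scene -291 37 [ 456. -287.  140.] 179 [ 460. -281.  108.]
scene -368 35 [ 456. -364.  140.] 182 [ 460. -358.  107.]
top 52 0  42 [466.  40. 118.]
top -52 61 [463. -52. 142.] 86 [461. -52. 126.]
top -130 62 [ 465. -130.  142.] 101 [ 465. -127.  120.]
top -214 68 [ 461. -214.  141.] 123 [ 460. -209.  118.]
top -291 73 [ 454. -291.  141.] 141 [ 453. -284.  115.]
top -368 72 [ 454. -368.  141.] 161 [ 454. -360.  114.]
```

All six housings are upright and in place, and the fallen one is at (465,-130) with its top at 142. The rod is drawn ~44.5 mm and held, so I'm handing in.

```bash
python3 -c "
from workcell import env
print(env.job_done())"
```

```text
the job is handed in; nothing more can be done
None
```

The fallen housing stands neck up in its gap, about 5 mm off the centre line, with its neighbours unmoved; the stop rod is held about 44.5 mm out (mark 45 mm, ring itself hidden by the gripper), and the job is handed in with no verdict returned.

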